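Stack a ring-core coil on its mounting stud

ROBOT

A 7-joint arm with a two-finger parallel gripper is mounted at the origin on a cart in front of the work surface, level with it; the furniture and walls round the work are solid. World frame = base frame: x ahead of the robot, y to its left, z up, the work surface at z = 0. Lengths are in m, angles in rad, forces in N, time in s.
With the tool pointing down it reaches from about 0.4 to 0.9 m from the base axis. Payload 5.5 kg.
Tool frame: the origin (TCP) lies at the very end of the fingers, on their centre line; the grasp point (between the pads) lies 19 mm behind it (ctrl.pinch_z is the distance from the TCP to the grasp point, in m); z points along the fingers, y is the line along which they close (so a half turn about z gives the same grasp; the last joint's range is limited). The gripper opens to 85 mm and grips with 20 to 120 N. Pads are 22 mm wide; open, the fingers measure 114 mm over their backs; the gripper's body (76 mm by 85 mm) begins 54 mm behind the grasp point. The pads swing forward as they close: fully open they stand 13 mm farther back than shut.
Start: joints at [1.427, 0.501, -0.427, 1.55, 0.221, 1.138, -0.21], TCP at [0.257, -0.597, 0.231] pointing down, gripper open.
Joint ranges: [-2.88, 2.88], [-0.31, 2.03], [-1.54, 1.56], [0.2, 2.42], [-1.41, 4.55], [0.19, 2.02], [-2.57, 2.57]. Speed limits (rad/s): [2.57, 2.57, 3.14, 3.14, 3.14, 3.14, 3.14].

INTERFACE

Orientations are given as a unit quaternion [w, x, y, z].
In Python, from bench import ctrl gives the robot as it stands.
- The arm moves only by the tool apply_moves, never from a script. Its arguments are lists of equal length, an entry for each row: "travel": the shift along the tool's x, y, z as a fraction of full scale, a list of three; "rotation": the turn, a rotation vector about the tool's x, y, z as a fraction of full scale, a list of three; "grip": the opening, from -1 (shut) to 1 (fully open). In form: {"travel": [[tx, ty, tz], ...], "rotation": [[rx, ry, rz], ...], "grip": [grip, ...]}. A call has 1 to 12 rows; each row shifts and turns the commanded pose from where the row before left it, along the tool's axes as they then stand; what a row does not reach is not made up. Full scale, the value 1, is 40 mm for a shift and 0.15 rad for a turn. A row lasts 1/10 s, in which the tool goes at most 50 mm and 8.59 degrees, less where a joint would pass 70% of its speed; a pose out of reach is approached as far as the arm can. A call with a number of a shift or a turn outside -1 to 1 is refused whole. A call with a gripper value outside its range is refused whole. The fingers move at their own pace and stop on an object; "newtons" is the grip in N (left out, the last holds). Time passes only in rows, so rows that do not move let the fingers close. It gives the time, the measured TCP pose, the force, the opening and the grip force at its end, in the units of the state.
- ctrl.get_state(): the state, without advancing time (a new reading comes with each control period).
- ctrl.camera(name): name is "scene" or "side" or "wrist"; returns a dict with "pixels" (420x560x3 uint8, red, green, blue), "range_z" (420x560 float32, m along the optical axis (not along the pixel's ray), 0 where there is no reading), "K" (3x3 intrinsics, pixels), "rvec" (rotation vector, rad) and "tvec" (3), from world to camera coordinates, as OpenCV has them. Camera axes: x right, y down, z forward; pixel columns grow to the right and rows downward; lengths in m; the calibration is good to about 2 mm. A picture is of the moment at which its call begins.
- ctrl.sign_off(): hands the job in; it is judged then, once.
The state is a dict: "clock": time; "joint_pos": joint angles; "qvel": joint speeds; "joint_efforts": joint torques, N m; "position": TCP position; "eef_rot": TCP orientation; "force": force on the tool from outside, world axes, zero at the start; "torque": the same for the moment, N m; "opening": finger opening in m; "grasp_force": force on a finger pad.
Only numpy, scipy, OpenCV 4.12 (cv2) and the standard library are available. Lean on these libraries where they do the work, as an engineer would, in place of code of your own. Each camera call takes 0.05 s, during which the arm holds its last target. There are 200 camera calls.

TASK

Mount the copper-coloured ring coil on the brass stud of the bare aluminium plate, made up like the finished blue one on the black plate: from the bottom up, black rubber pad, coil, red disc, steel washer, each threaded on the stud and lying flat on the one below (there is no nut to fit yet). Leave the circuit board and the cream cap where they stand.

Things in the scene. Friction and masses are not known exactly. Their poses are not given: they have to be found in the camera images.
- rubber_pad: Flat black rubber pad, a ring 54 mm across and 10 mm thick with an 18 mm hole. Lies flat at the start; origin at the centre of its underside, z up along the hole.
- coil: Copper-coloured ring-core (toroidal) coil, 56 mm across and 18 mm tall with a 19 mm hole, 0.17 to 0.35 kg. Lies flat at the start; origin at the centre of its underside, z up along the hole.
- red_disc: Flat red insulating disc, a ring 50 mm across and 10 mm thick with an 18 mm hole. Lies flat at the start; origin at the centre of its underside, z up along the hole.
- steel_washer: Bare steel washer, 44 mm across and 8 mm thick with an 18 mm hole. Lies flat at the start; origin at the centre of its underside, z up along the hole.
- mount_seat (a point): Where the stack begins: centre of the top face of the bare aluminium mounting plate (92 x 92 mm, on rubber feet, fixed to the bench, top face 10 mm above the bench), at the foot of the brass stud. The stud is 8 mm thick and stands 52 mm above this face; point z is up. The plate may be left or right of the amplifier.
- amplifier: Fixed obstacle: large grey amplifier, 0.13 m tall, mid-bench (x 0.27 to 0.59, y -0.26 to 0.19 m), small knobs on its lid up to 0.16 m. Some parts lie in the strip behind it, 0.13 m wide, which ends at the soldering station (x above 0.72 m). A lamp head hangs 0.58 m over the far left (x above 0.51, y above 0.23 m): keep the arm clear. Origin at bench height under its middle.
- finished: A finished assembly, to be looked at only: black plate 92 x 92 mm fixed to the bench, with black pad, blue coil, red disc, steel washer and nut on its stud, 62 mm tall in all. Origin under the centre of the plate, at bench height.
- circuit_board: Bystander: loose small brown circuit board with upright parts, 34 x 62 x 18 mm; origin at the centre of its underside.
- cream_cap: Bystander: loose cream-coloured round plastic cap, 46 mm across and 18 mm tall, no hole, lying on the bench; origin at the centre of its underside.
Things that resemble listed ones, but are neither listed nor needed, are in the scene too. Several things look just like the rubber_pad: the one meant starts farthest from the robot's base.

How it is judged:
By the outcome, as a careful person would: the job done as asked, in the order asked, and still so for the second after the job is handed in, with the robot touching nothing.
It also fails if it takes over 109 s, if anything falls off the work surface, if the arm or the gripper's body presses on something with over 40 N, if the wrist force passes 120 N, or if a joint passes its speed limit or range.

## Working session

There is one attempt and no reset: what is moved stays moved. The work goes in short steps, Python scripts to look and compute and a tool call to move; the robot and the scene stay as the last step left them, time stands still between calls to the robot, and variables do not carry over. Pictures are saved under pics/ and viewed, at most 14 in all, crops included, and the job is handed in when it is done.

Besides the shell and the picture viewer there is one more tool, called after "Request:" as name(argument=value, ...), one argument or row to a line, values as JSON. apply_moves: Moves the arm, as the interface text tells. Shift numbers are shares of 40 mm and turn numbers shares of 0.15 rad, none past 1 either way. Its arguments: {"type":"object","properties":{"travel":{"type":"array","items":{"type":"array","items":{"type":"number","minimum":-1,"maximum":1}}},"rotation":{"type":"array","items":{"type":"array","items":{"type":"number","minimum":-1,"maximum":1}}},"grip":{"type":"array","items":{"type":"number"}},"newtons":{"type":"number"}},"required":["travel","rotation","grip"]}

```bash
mkdir -p pics; ls
cat > h.py <<'E'
import numpy as np, cv2
from bench import ctrl
def snap(n,fn=None):
    c=ctrl.camera(n)
    R=cv2.Rodrigues(np.array(c["rvec"],float))[0];t=np.array(c["tvec"],float).ravel()
    c["R"],c["t"]=R,t
    v,u=np.mgrid[:420,:560];z=c["range_z"];K=np.array(c["K"])
    P=np.stack([(u-K[0,2])/K[0,0]*z,(v-K[1,2])/K[1,1]*z,z],-1)
    W=(P-t)@R; W[z==0]=np.nan; c["W"]=W
    if fn: cv2.imwrite("pics/"+fn,c["pixels"][...,::-1]); np.savez("pics/"+fn[:-4],W=W,p=c["pixels"],R=R,t=t,K=K)
    return c
E
python3 - <<'E'
from h import *
for n in("scene","side","wrist"):
    c=snap(n,n+"0.png"); print(n,-c["R"].T@c["t"],c["K"][0][0])
s=ctrl.get_state();print(s)
E
```

```text
pics
scene [ 0.09865784 -0.85936854  1.48459566] 446.16983478839734
side [ 0.37714299 -0.99084298  1.16864844] 507.03781488619995
wrist [ 0.32133828 -0.57024846  0.3720244 ] 308.90202178740236
{'clock': 0.15, 'joint_pos': array([ 1.42718269,  0.50162379, -0.42686003,  1.55118266,  0.22079278,
        1.1383165 , -0.21029227]), 'qvel': array([-0.00026828, -0.00287237,  0.0002897 , -0.00309811, -0.00213521,
       -0.00045545,  0.0001492 ]), 'joint_efforts': array([-6.14999793e-03, -5.70034325e+01, -5.82508072e+00, -2.81284207e+01,
        1.06499903e-02,  7.91175000e-03,  5.62758271e-05]), 'position': array([ 0.2569762 , -0.59647336,  0.23051716]), 'eef_rot': array([-7.31877008e-04,  9.79377056e-01,  2.02039684e-01, -1.13657753e-04]), 'force': array([ 0.178577  , -0.25483888,  0.59757756]), 'torque': array([-0.03662329, -0.05013951,  0.00795368]), 'grasp_force': 0.0, 'opening': 0.08526698311349117}
```

View pics/scene0.png

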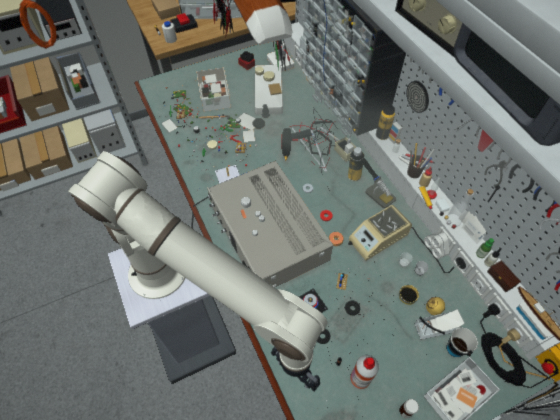

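View pics/side0.png

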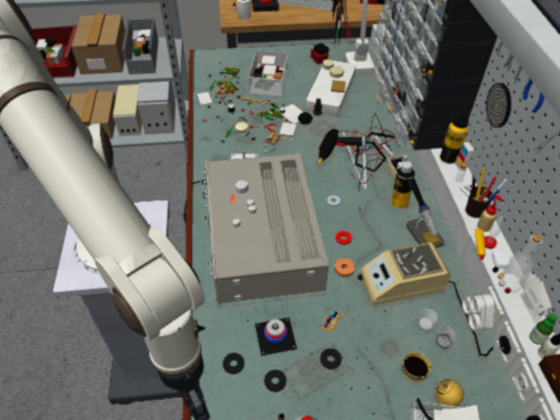

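The scene view shows the washer, red disc and coil in the strip behind the amplifier. In the side view they are at (334,201), (343,237) and (344,267). The finished unit is at (275,335), with black rings at (233,362), (275,380) and (330,358). The bare plate is probably left of the amplifier, near (243,157), partly hidden. I'll zoom in.

Run:
```python
from h import *
d=np.load("pics/side0.npz");p=d["p"][...,::-1]
a=cv2.resize(p[50:250,190:410],(660,600),interpolation=cv2.INTER_CUBIC)
cv2.imwrite("pics/sideL.png",a)
d2=np.load("pics/scene0.npz");p=d2["p"][...,::-1]
cv2.imwrite("pics/sceneL.png",cv2.resize(p[50:250,150:350],(600,600),interpolation=cv2.INTER_CUBIC))
W=d["W"]
for n,(u,v) in dict(w=(334,196),red=(343,231),coil=(344,261),b1=(233,355),b2=(275,372),b3=(330,351),b4=(305,118),white=(243,157),cream=(241,127),pcb=(332,320)).items(): print(n,W[v,u].round(3))
```

```text
w [0.675 0.107 0.01 ]
red [ 0.678 -0.036  0.005]
coil [ 0.657 -0.153  0.014]
b1 [ 0.33  -0.403  0.006]
b2 [ 0.429 -0.458  0.005]
b3 [ 0.57 -0.42  0.01]
b4 [0.637 0.496 0.025]
white [0.398 0.292 0.036]
cream [0.401 0.484 0.011]
pcb [ 0.592 -0.329 -0.001]
```

View pics/sideL.png

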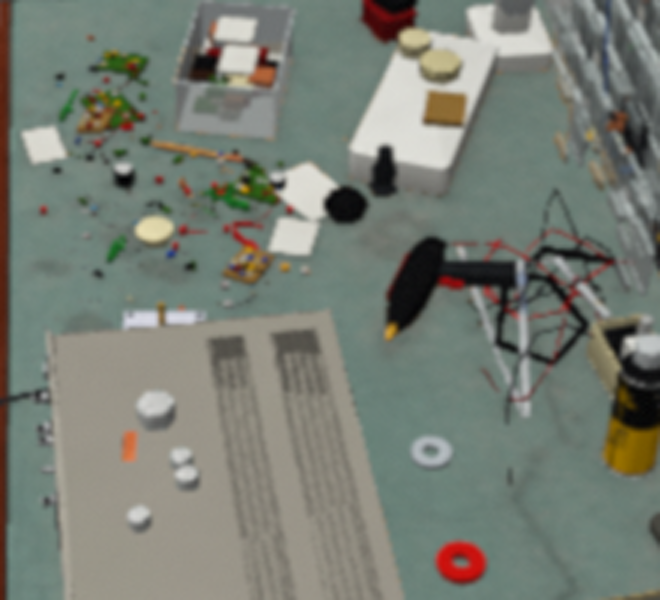

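View pics/sceneL.png

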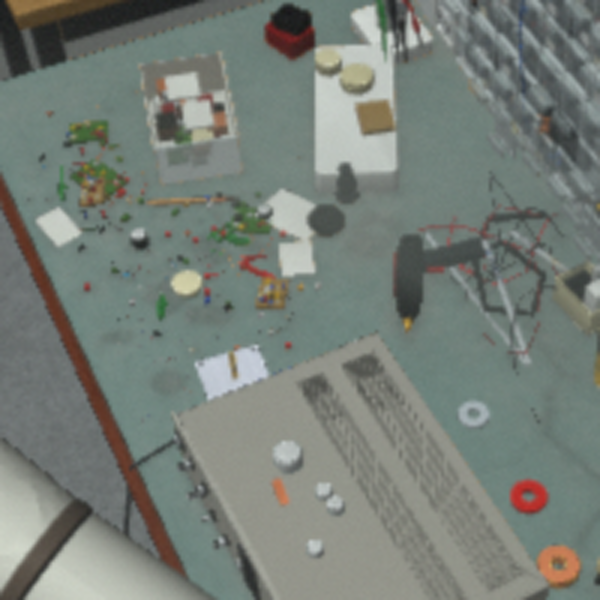

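The scene view shows the bare plate with its stud at about (228,172), near x 0.40, y 0.29. The black disc at (305,118) in the side view has no hole, so the farthest ring is b3 at (0.57,-0.42). I'll go above it and refine with the wrist camera.

Request:
apply_moves(
  travel=[
    [0,0,0],
    [0,0,0],
    [0,0,0],
    [0.87,-0.49,0],
    [0.87,-0.49,0],
    [0.87,-0.49,0],
    [0.87,-0.49,0],
    [0.87,-0.49,0],
    [0.87,-0.49,0],
    [0.87,-0.49,0],
    [0.87,-0.49,0],
    [0,0,0],
  ],
  rotation=[
    [0,0,0.9],
    [0,0,0.9],
    [0,0,0.91],
    [0,0,0],
    [0,0,0],
    [0,0,0],
    [0,0,0],
    [0,0,0],
    [0,0,0],
    [0,0,0],
    [0,0,0],
    [0,0,0],
  ],
  grip=[1,1,1,1,1,1,1,1,1,1,1,1],
  newtons=40,
)

```text
clock: 1.35
position: [0.5423, -0.4327, 0.231]
eef_rot: [-0.002, 1.0, 0.005, 0.002]
force: [0.7, 0.5, 0.3]
opening: 0.085
grasp_force: 0.0
```

Run:
```python
from h import *
c=snap("wrist","w1.png"); print(-c["R"].T@c["t"],c["R"].round(3)); s=ctrl.get_state()
print(s["position"],s["eef_rot"].round(4),s["joint_pos"].round(2),s["clock"])
c=snap("side","s1.png")
```

```text
[ 0.61183448 -0.43416011  0.37293342] [[ 0.011 -1.    -0.005]
 [-0.962 -0.012  0.274]
 [-0.274  0.002 -0.962]]
[ 0.53916843 -0.43575225  0.23076999] [-1.3e-03  1.0e+00  3.7e-03  7.0e-04] [ 0.91  0.58 -0.4   1.43  0.23  1.18 -1.09] 1.4
```

View pics/w1.png

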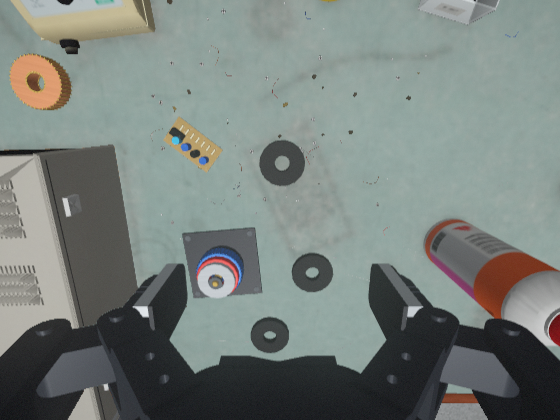

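Wrist view: pad (farthest) is at (282,163), the two other rings at (312,272) and (270,335), the board at (193,145) and the coil at (40,82). The finished unit is at (222,265).

```bash
cat >> h.py <<'E'
def cast(c,u,v,z):
    o=-c["R"].T@c["t"]; d=c["R"].T@np.linalg.inv(c["K"])@np.array([u,v,1.]); return o+d*(z-o[2])/d[2]
COL=dict(black=((0,0,0),(180,255,75)),coil=((5,100,120),(16,220,255)),red=((0,190,80),(4,255,255)),red2=((174,190,80),(180,255,255)))
def rings(c,name,h,lim=None):
    "components of the colour: outer-ellipse centre and hole centre cast on z=h"
    hsv=cv2.cvtColor(c["pixels"],cv2.COLOR_RGB2HSV); m=cv2.inRange(hsv,*COL[name])
    if name=="red": m|=cv2.inRange(hsv,*COL["red2"])
    m=cv2.morphologyEx(m,cv2.MORPH_CLOSE,np.ones((3,3)))
    cs,hi=cv2.findContours(m,cv2.RETR_CCOMP,cv2.CHAIN_APPROX_NONE)
    for i,k in enumerate(cs):
        if hi[0][i][3]>=0 or not 250<cv2.contourArea(k)<20000: continue
        e=cv2.fitEllipse(k); P=cast(c,*e[0],h)
        j=hi[0][i][2]; best=None
        while j>=0:
            if cv2.contourArea(cs[j])>20 and (best is None or cv2.contourArea(cs[j])>cv2.contourArea(best)): best=cs[j]
            j=hi[0][j][0]
        if best is None: continue
        M=cv2.moments(best); H=(M["m10"]/M["m00"],M["m01"]/M["m00"])
        pts=np.array([cast(c,*q[0],h)[:2] for q in k])
        print(name,"px",np.round(e[0]),"outer",P[:2].round(4),"hole",cast(c,*H,h)[:2].round(4),"dia",np.ptp(pts,0).round(3))
def go(x,y,z):
    s=ctrl.get_state();p=s["position"];w,a,b,d=s["eef_rot"]
    from scipy.spatial.transform import Rotation as Ro
    R=Ro.from_quat([a,b,d,w]); 
    print("shift units tool",(R.inv().apply(np.array([x,y,z])-p)/.04).round(2),"yaw units",round(np.arctan2(*R.as_matrix()[[1,0],0])/.15,3),"tilt",R.as_matrix()[:,2].round(4))
E
python3 - <<'E'
from h import *
d=np.load("pics/w1.npz");c=dict(R=d["R"],t=d["t"],K=d["K"],pixels=d["p"])
rings(c,"black",.010);rings(c,"coil",.018);
d=np.load("pics/s1.npz");c=dict(R=d["R"],t=d["t"],K=d["K"],pixels=d["p"])
print("side");rings(c,"black",.010);rings(c,"coil",.018);rings(c,"red",.010)
go(.6,-.43,.2)
E
```

```text
black px [269. 335.] outer [ 0.3339 -0.4245] hole [ 0.334  -0.4246] dia [0.055 0.051]
black px [312. 272.] outer [ 0.4294 -0.4787] hole [ 0.4294 -0.4787] dia [0.053 0.051]
black px [282. 163.] outer [ 0.5694 -0.4378] hole [ 0.5694 -0.4378] dia [0.05  0.051]
coil px [37. 82.] outer [ 0.6527 -0.1744] hole [ 0.652  -0.1721] dia [0.054 0.057]
side
black px [275. 380.] outer [ 0.4264 -0.4809] hole [ 0.4263 -0.4809] dia [0.051 0.053]
black px [552. 371.] outer [ 1.096  -0.5309] hole [ 1.0947 -0.5428] dia [0.06  0.113]
black px [233. 363.] outer [ 0.3298 -0.426 ] hole [ 0.3298 -0.4258] dia [0.049 0.054]
black px [330. 358.] outer [ 0.5676 -0.4398] hole [ 0.5675 -0.4395] dia [0.053 0.055]
black px [330. 288.] outer [ 0.6039 -0.2352] hole [ 0.5995 -0.2843] dia [0.116 0.214]
black px [419. 259.] outer [ 0.8725 -0.1655] hole [ 0.8757 -0.1609] dia [0.096 0.088]
black px [333. 212.] outer [0.6609 0.0403] hole [0.6526 0.096 ] dia [0.141 0.148]
black px [498. 105.] outer [1.3913 0.5236] hole [1.3835 0.5134] dia [0.18  0.274]
black px [452.  76.] outer [1.28   0.7301] hole [1.1965 0.7694] dia [0.602 1.166]
shift units tool [ 1.58 -0.2   0.77] yaw units 0.024 tilt [-5.e-04  1.e-03 -1.e+00]
```

Request:
apply_moves(
  travel=[
    [0.74,0.07,0.5],
    [0,0,0.9],
    [0,0,0.9],
    [0,0,0.9],
    [0,0,0.9],
    [0,0,0.7],
    [0,0,0.4],
    [0,0,0.3],
    [0,0,0.15],
    [0,0,0],
  ],
  rotation=[
    [0,0,0.02],
    [0,0,0],
    [0,0,0],
    [0,0,0],
    [0,0,0],
    [0,0,0],
    [0,0,0],
    [0,0,0],
    [0,0,0],
    [0,0,0],
  ],
  grip=[1,1,1,1,1,1,1,1,1,1],
)

```text
clock: 2.45
position: [0.5651, -0.4433, 0.0054]
eef_rot: [0.0, 1.0, -0.002, 0.0]
force: [-0.2, 0.2, 0.7]
opening: 0.0856
grasp_force: 0.0
```

Request:
apply_moves(
  travel=[
    [0,0,0],
    [0,0,0],
    [0,0,0],
    [0,0,0],
    [0,0,0],
    [0,0,0],
    [0,0,0],
  ],
  rotation=[
    [0,0,0],
    [0,0,0],
    [0,0,0],
    [0,0,0],
    [0,0,0],
    [0,0,0],
    [0,0,0],
  ],
  grip=[-1,-1,-1,-1,-1,-1,-1],
  newtons=40,
)

```text
clock: 3.15
position: [0.5684, -0.4465, 0.0102]
eef_rot: [0.003, 1.0, -0.002, 0.004]
force: [0.1, -2.7, 11.6]
opening: 0.0003
grasp_force: 5.8
```

Run:
```python
from h import *
c=snap("wrist","w2.png"); go(.5685,-.4385,.2)
```

```text
shift units tool [ 0.04 -0.17 -4.75] yaw units -0.023 tilt [ 0.007  -0.0067 -1.    ]
```

View pics/w2.png

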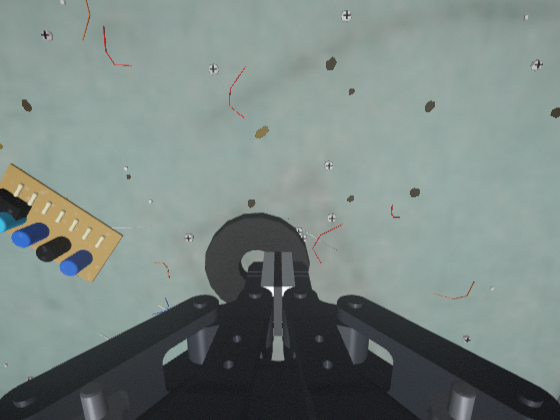

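The fingers closed above the pad because the open tips sit higher than the TCP. The pad is still there at (258,260). I'll lift, open to about 66 mm and measure again.

Request:
apply_moves(
  travel=[
    [0,0,-0.5],
    [0,0,-0.8],
    [0,0,-0.8],
    [0,0,0],
    [0,0,0],
    [0,0,0],
  ],
  rotation=[
    [0,0,0],
    [0,0,0],
    [0,0,0],
    [0,0,0],
    [0,0,0],
    [0,0,0],
  ],
  grip=[-1,0.55,0.55,0.55,0.55,0.55],
)

```text
clock: 3.8
position: [0.5645, -0.4424, 0.089]
eef_rot: [-0.0, 1.0, -0.001, -0.001]
force: [-1.4, 0.8, -1.3]
opening: 0.0665
grasp_force: 0.0
```

Run:
```python
from h import *
c=snap("wrist","w3.png"); rings(c,"black",.01); s=ctrl.get_state(); print(s["position"],s["opening"])
go(.5685,-.4385,-.003)
```

```text
black px [269. 213.] outer [ 0.5707 -0.4375] hole [ 0.5705 -0.4375] dia [0.052 0.052]
[ 0.56426516 -0.44221378  0.0883768 ] 0.06603155600429149
shift units tool [ 0.11 -0.09  2.28] yaw units -0.017 tilt [-0.0018  0.0012 -1.    ]
```

Request:
apply_moves(
  travel=[
    [0.16,-0.12,0.6],
    [0,0,0.7],
    [0,0,0.6],
    [0,0,0.28],
    [0,0,0.05],
    [0,0,0],
  ],
  rotation=[
    [0,0,0],
    [0,0,0],
    [0,0,0],
    [0,0,0],
    [0,0,0],
    [0,0,0],
  ],
  grip=[0.55,0.55,0.55,0.55,0.55,0.55],
)

```text
clock: 4.45
position: [0.5716, -0.4379, -0.0001]
eef_rot: [-0.0, 1.0, -0.001, -0.0]
force: [0.0, -0.9, 0.7]
opening: 0.0663
grasp_force: 0.0
```

Request:
apply_moves(
  travel=[
    [0,0,0],
    [0,0,0],
    [0,0,0],
    [0,0,0],
  ],
  rotation=[
    [0,0,0],
    [0,0,0],
    [0,0,0],
    [0,0,0],
  ],
  grip=[-1,-1,-1,-1],
  newtons=40,
)

```text
clock: 4.85
position: [0.5729, -0.4389, 0.0022]
eef_rot: [0.001, 1.0, -0.001, 0.001]
force: [-0.3, -0.9, 7.1]
opening: 0.0511
grasp_force: 42.2
```

Request:
apply_moves(
  travel=[
    [0,0,-0.3],
    [0,0,-0.8],
    [0,0,-1],
    [0,0,-1],
    [0,0,0],
  ],
  rotation=[
    [0,0,0],
    [0,0,0],
    [0,0,0],
    [0,0,0],
    [0,0,0],
  ],
  grip=[-1,-1,-1,-1,-1],
)

```text
clock: 5.35
position: [0.5757, -0.4405, 0.1326]
eef_rot: [0.004, 1.0, -0.001, 0.005]
force: [-0.3, 0.3, 1.2]
opening: 0.051
grasp_force: 41.8
```

Run:
```python
from h import *
c=snap("wrist","w4.png"); p=ctrl.get_state(); print(p["position"],p["opening"],p["joint_pos"].round(2))
```

```text
[ 0.57405802 -0.43963411  0.12937398] 0.05092815425960998 [ 0.86  0.72 -0.37  1.43  0.28  1.04 -1.15]
```

View pics/w4.png

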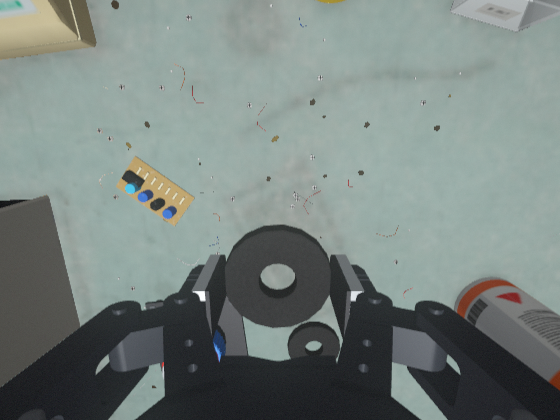

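The pad is held level, with its hole at (277,280). I'll raise it and turn the tool 0.6 rad so the last joint stays in range at the plate.

Request:
apply_moves(
  travel=[
    [0,0,-0.7],
    [0,0,-0.7],
    [0,0,-0.7],
    [0,0,-0.7],
    [0,0,0],
  ],
  rotation=[
    [0,0,-1],
    [0,0,-1],
    [0,0,-1],
    [0,0,-1],
    [0,0,0],
  ],
  grip=[-1,-1,-1,-1,-1],
)

```text
clock: 5.9
position: [0.5732, -0.439, 0.2403]
eef_rot: [0.002, 0.955, 0.296, 0.002]
force: [0.1, 1.1, 0.9]
opening: 0.051
grasp_force: 41.9
```

```bash
cat >> h.py <<'E'
def load(fn):
    d=np.load("pics/"+fn); return dict(R=d["R"],t=d["t"],K=d["K"],pixels=d["p"],W=d["W"])
E
python3 - <<'E'
from h import *
c=load("w4.npz"); print("pad in hand",cast(c,277,280,.129+.008))
print(ctrl.get_state()["position"],ctrl.get_state()["joint_pos"].round(2)); go(.42,0,.25);go(.41,.2,.25)
E
```

```text
pad in hand [ 0.57149324 -0.44181684  0.137     ]
[ 0.57323014 -0.43903536  0.24025988] [ 0.95  0.64 -0.54  1.34  0.33  1.24 -0.57]
shift units tool [  3.04 -11.22  -0.3 ] yaw units 4.0 tilt [ 0.0052 -0.0033 -1.    ]
shift units tool [  5.65 -15.49  -0.32] yaw units 4.0 tilt [ 0.0052 -0.0033 -1.    ]
```

Request:
apply_moves(
  travel=[
    [0.25,-0.93,-0.03],
    [0.25,-0.93,-0.03],
    [0.25,-0.93,-0.03],
    [0.25,-0.93,-0.03],
    [0.25,-0.93,-0.03],
    [0.25,-0.93,-0.03],
    [0.25,-0.93,-0.03],
    [0.25,-0.93,-0.03],
    [0.25,-0.93,-0.03],
    [0.25,-0.93,-0.03],
    [0.25,-0.93,-0.03],
    [0.25,-0.93,-0.03],
  ],
  rotation=[
    [0,0,0],
    [0,0,0],
    [0,0,0],
    [0,0,0],
    [0,0,0],
    [0,0,0],
    [0,0,0],
    [0,0,0],
    [0,0,0],
    [0,0,0],
    [0,0,0],
    [0,0,0],
  ],
  grip=[-1,-1,-1,-1,-1,-1,-1,-1,-1,-1,-1,-1],
)

```text
clock: 7.1
position: [0.4179, -0.0003, 0.2494]
eef_rot: [-0.0, 0.956, 0.293, -0.001]
force: [0.8, 0.1, 0.3]
opening: 0.0511
grasp_force: 41.9
```

Run:
```python
from h import *
s=ctrl.get_state();print(s["position"],s["joint_pos"].round(2)); go(.37,.23,.25)
```

```text
[ 4.17902711e-01 -3.40071600e-04  2.49405037e-01] [ 0.73  0.07 -0.81  2.06  0.06  1.03 -1.09]
shift units tool [ 2.23 -5.44 -0.01] yaw units 3.963 tilt [-1.9e-03  2.0e-04 -1.0e+00]
```

Request:
apply_moves(
  travel=[
    [0.37,-0.9,0],
    [0.37,-0.9,0],
    [0.37,-0.9,0],
    [0.37,-0.9,0],
    [0.37,-0.9,0],
    [0.37,-0.9,0],
    [0,0,0],
  ],
  rotation=[
    [0,0,0],
    [0,0,0],
    [0,0,0],
    [0,0,0],
    [0,0,0],
    [0,0,0],
    [0,0,0],
  ],
  grip=[-1,-1,-1,-1,-1,-1,-1],
)

```text
clock: 7.8
position: [0.369, 0.232, 0.2501]
eef_rot: [-0.002, 0.955, 0.297, -0.0]
force: [-0.9, -0.1, -0.9]
opening: 0.0513
grasp_force: 41.9
```

Run:
```python
from h import *
c=snap("wrist","w5.png");snap("scene","sc5.png")
s=ctrl.get_state();print(s["position"],s["joint_pos"].round(2))
```

```text
[0.37044678 0.22731443 0.24952865] [ 0.36  0.15 -1.04  2.02  0.15  1.05 -1.72]
```

View pics/w5.png

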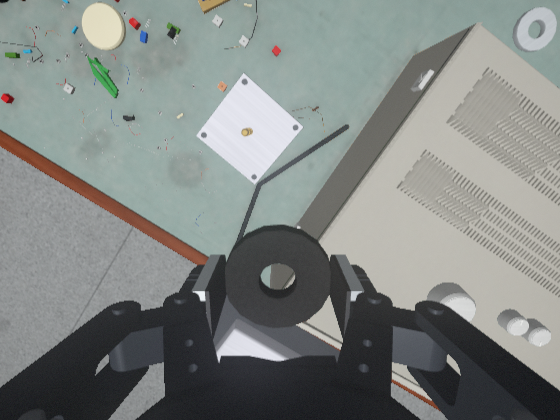

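The bare plate has corners near (245,75), (302,127), (258,184) and (197,134), with the stud at (247,132).

Run:
```python
from h import *
c=load("w5.npz");p=c["pixels"]
hsv=cv2.cvtColor(p,cv2.COLOR_RGB2HSV); m=cv2.inRange(hsv,(100,8,170),(150,60,255)); m[:60]=0;m[190:]=0
cs,_=cv2.findContours(m,0,2);k=max(cs,key=cv2.contourArea)
q=cv2.approxPolyDP(cv2.convexHull(k),12,True)[:,0]; P=np.array([cast(c,*x,.01)[:2] for x in q])
print(q.tolist(),P.round(4),"centre",P.mean(0).round(4),"sides",np.linalg.norm(P-np.roll(P,1,0),axis=1).round(3))
b=cv2.inRange(hsv,(10,70,60),(30,255,255));b[:110]=0;b[150:]=0;b[:,:230]=0;b[:,265:]=0
v,u=np.nonzero(b); print("stud",u.min(),u.max(),v.min(),v.max(),cast(c,u.mean(),v.mean(),.04))
c=load("sc5.npz");hsv=cv2.cvtColor(c["pixels"],cv2.COLOR_RGB2HSV)
m=cv2.inRange(hsv,(100,8,170),(150,60,255));m[:150]=0;m[200:]=0;m[:,:190]=0;m[:,260:]=0
cs,_=cv2.findContours(m,0,2);k=max(cs,key=cv2.contourArea);q=cv2.approxPolyDP(cv2.convexHull(k),5,True)[:,0]; print(q.tolist(),[cast(c,*x,.01)[:2].round(3).tolist() for x in q])
```

```text
[[243, 73], [302, 126], [255, 183], [197, 136]] [[0.4494 0.3351]
 [0.4405 0.2458]
 [0.3514 0.2539]
 [0.3595 0.3428]] centre [0.4002 0.2944] sides [0.09  0.09  0.089 0.089]
stud 242 251 128 135 [0.39971057 0.29462693 0.04      ]
[[235, 166], [238, 175], [219, 182], [216, 171]] [[0.449, 0.329], [0.442, 0.278], [0.356, 0.279], [0.367, 0.339]]
```

Run:
```python
from h import *
go(.401,.298,.085)
c=load("w5.npz"); print(cast(c,277,279,.2575))
```

```text
shift units tool [ 1.63 -1.03  4.11] yaw units 3.991 tilt [-2.1e-03 -4.0e-04 -1.0e+00]
[0.3672738  0.22978038 0.2575    ]
```

Request:
apply_moves(
  travel=[
    [0.41,-0.26,0.8],
    [0.41,-0.26,0.8],
    [0.41,-0.26,0.8],
    [0.4,-0.25,0.8],
    [0,0,0.6],
    [0,0,0.3],
    [0,0,0],
    [0,0,0],
  ],
  rotation=[
    [0,0,0],
    [0,0,0],
    [0,0,0],
    [0,0,0],
    [0,0,0],
    [0,0,0],
    [0,0,0],
    [0,0,0],
  ],
  grip=[-1,-1,-1,-1,-1,-1,-1,-1],
)

```text
clock: 8.7
position: [0.4029, 0.297, 0.087]
eef_rot: [0.0, 0.956, 0.293, 0.0]
force: [0.5, 0.7, -0.0]
opening: 0.051
grasp_force: 41.9
```

Run:
```python
from h import *
s=ctrl.get_state();print(s["position"])
c=snap("wrist","w6.png");s=ctrl.get_state();print(s["position"])
z=s["position"][2]
hsv=cv2.cvtColor(c["pixels"],cv2.COLOR_RGB2HSV)
hole=cv2.inRange(hsv,(0,0,75),(180,255,255))[240:330,235:320]
n,l,st,ce=cv2.connectedComponentsWithStats(hole)
for i in range(1,n):
    if st[i,4]>30: print(st[i],cast(c,ce[i][0]+235,ce[i][1]+240,z+.008),cast(c,ce[i][0]+235,ce[i][1]+240,z-.002))
cv2.imwrite("pics/w6c.png",cv2.resize(c["pixels"][200:360,190:370,::-1],None,fx=3,fy=3))
print(cv2.projectPoints(np.array([[.4,.2945,.062]]),c["rvec"],c["tvec"],np.array(c["K"]),None)[0])
```

```text
[0.40289608 0.29699589 0.0869944 ]
[0.40326159 0.29745587 0.08756101]
[   0    0   85   50 2249] [0.41039316 0.30137312 0.09556101] [0.40660774 0.29884056 0.08556101]
[  0  68  39  22 360] [0.37299188 0.29358565 0.09556101] [0.36639621 0.29046796 0.08556101]
[ 46  70  39  20 339] [0.38942409 0.26901649 0.09556101] [0.38406309 0.26405273 0.08556101]
[[[276.45360115 253.8151616 ]]]
```

View pics/w6c.png

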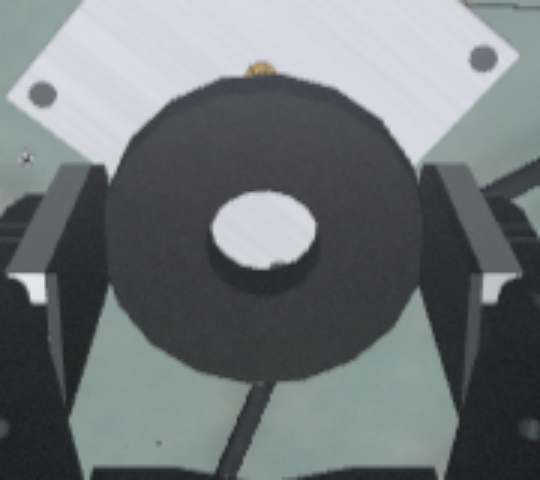

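Run:
```python
from h import *
c=load("w6.npz");print(cast(c,278,281,.0873+.008),cast(c,277,222,.01))
for z in(.01,.03): print(z,c["K"]@(c["R"]@[.4,.2945,z]+c["t"])/(c["R"]@[.4,.2945,z]+c["t"])[2])
go(.4,.2945,.014)
```

```text
[0.40087019 0.29406836 0.0953    ] [0.40244892 0.29586472 0.01      ]
0.01 [276.67002439 225.56690006   1.        ]
0.03 [276.59890429 234.84972557   1.        ]
shift units tool [-0.11  0.01  1.84] yaw units 3.973 tilt [ 1.6e-03  3.0e-04 -1.0e+00]
```

The pad hole is at (.401,.294) and the stud at (.400,.2945), so I'm lowering it straight down.

Request:
apply_moves(
  travel=[
    [0,0,0.3],
    [0,0,0.4],
    [0,0,0.4],
    [0,0,0.4],
    [0,0,0.2],
    [0,0,0.1],
    [0,0,0.02],
    [0,0,0],
  ],
  rotation=[
    [0,0,0],
    [0,0,0],
    [0,0,0],
    [0,0,0],
    [0,0,0],
    [0,0,0],
    [0,0,0],
    [0,0,0],
  ],
  grip=[-1,-1,-1,-1,-1,-1,-1,-1],
)

```text
clock: 9.55
position: [0.4025, 0.2981, 0.0138]
eef_rot: [-0.0, 0.956, 0.294, 0.0]
force: [-0.1, -0.4, -0.3]
opening: 0.0512
grasp_force: 41.9
```

Request:
apply_moves(
  travel=[
    [0,0,0.03],
    [0,0,0],
    [0,0,0],
    [0,0,0],
    [0,0,-0.3],
    [0,0,-0.8],
    [0,0,-0.9],
    [0,0,-0.9],
    [0,0,-0.9],
    [0,0,0],
  ],
  rotation=[
    [0,0,0],
    [0,0,0],
    [0,0,0],
    [0,0,0],
    [0,0,0],
    [0,0,0],
    [0,0,0],
    [0,0,0],
    [0,0,0],
    [0,0,0],
  ],
  grip=[-1,0.6,0.6,0.6,0.6,0.6,0.6,0.6,0.6,0.6],
)

```text
clock: 10.55
position: [0.4047, 0.3004, 0.1697]
eef_rot: [-0.001, 0.956, 0.294, 0.004]
force: [0.7, 1.7, -0.0]
opening: 0.0683
grasp_force: 0.0
```

Run:
```python
from h import *
c=snap("wrist","w7.png");rings(c,"black",.02);s=ctrl.get_state();print(s["position"],s["opening"])
cv2.imwrite("pics/w7c.png",cv2.resize(c["pixels"][120:360,150:410,::-1],None,fx=2,fy=2))
go(.44,.1,.25)
```

```text
[0.40391314 0.298998   0.16751837] 0.06871819687061398
shift units tool [-2.04  4.62 -2.07] yaw units 3.981 tilt [ 0.0053  0.0022 -1.    ]
```

View pics/w7c.png

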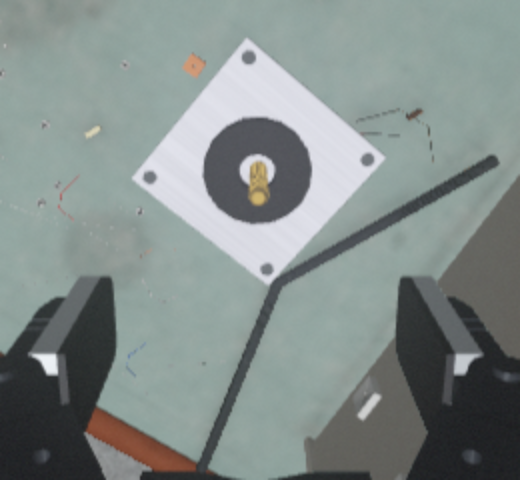

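The pad is threaded and centred on the stud. Next is the coil.

Request:
apply_moves(
  travel=[
    [0,0,-1],
    [0,0,-1],
    [-0.41,0.92,0],
    [-0.41,0.92,0],
    [-0.41,0.92,0],
    [-0.41,0.92,0],
    [-0.41,0.92,0],
    [0,0,0],
    [0,0,0],
    [0,0,0],
    [0,0,0],
    [0,0,0],
  ],
  rotation=[
    [0,0,0],
    [0,0,0],
    [0,0,0],
    [0,0,0],
    [0,0,0],
    [0,0,0],
    [0,0,0],
    [0,0,1],
    [0,0,1],
    [0,0,1],
    [0,0,1],
    [0,0,0],
  ],
  grip=[0.6,0.6,0.6,0.6,0.6,0.6,0.6,0.6,0.6,0.6,0.6,0.6],
)

```text
clock: 11.8
position: [0.4373, 0.0993, 0.2438]
eef_rot: [0.0, 1.0, -0.002, -0.001]
force: [0.6, 0.9, -0.0]
opening: 0.0685
grasp_force: 0.0
```

Run:
```python
from h import *
s=ctrl.get_state();print(s["position"],s["joint_pos"].round(2)); go(.60,-.1725,.25)
```

```text
[0.43730946 0.09929527 0.24383547] [ 0.54  0.17 -0.9   2.01  0.15  1.04 -2.  ]
shift units tool [ 4.09  6.78 -0.16] yaw units -0.026 tilt [-1.5e-03 -4.0e-04 -1.0e+00]
```

Request:
apply_moves(
  travel=[
    [0.51,0.85,0],
    [0.51,0.85,0],
    [0.51,0.85,0],
    [0.51,0.85,0],
    [0.51,0.85,0],
    [0.51,0.85,0],
    [0.51,0.85,0],
    [0.51,0.83,0],
    [0,0,0],
    [0,0,0],
  ],
  rotation=[
    [0,0,0],
    [0,0,0],
    [0,0,0],
    [0,0,0],
    [0,0,0],
    [0,0,0],
    [0,0,0],
    [0,0,0],
    [0,0,0],
    [0,0,0],
  ],
  grip=[0.7,0.7,0.7,0.7,0.7,0.7,0.7,0.7,0.7,0.7],
)

```text
clock: 12.8
position: [0.6001, -0.1728, 0.2431]
eef_rot: [-0.001, 1.0, -0.001, -0.001]
force: [-0.5, 1.4, -0.1]
opening: 0.0726
grasp_force: 0.0
```

```bash
cat >> h.py <<'E'
COL["any"]=COL["coil"]
E
python3 - <<'E'
from h import *
c=snap("wrist","w8.png");rings(c,"coil",.018);rings(c,"red",.01);s=ctrl.get_state();print(s["position"],s["opening"],s["joint_pos"].round(2))
go(.652,-.1725,.25)
cv2.imwrite("pics/w8.png",c["pixels"][...,::-1])
E
```

```text
coil px [276. 137.] outer [ 0.6543 -0.1718] hole [ 0.6539 -0.1718] dia [0.053 0.053]
[ 0.59995328 -0.17125666  0.24356634] 0.07218588009235863 [ 0.74  0.5  -0.7   1.6   0.34  1.17 -1.6 ]
shift units tool [ 1.3   0.03 -0.16] yaw units 0.002 tilt [-0.0016  0.0016 -1.    ]
```

View pics/w8.png

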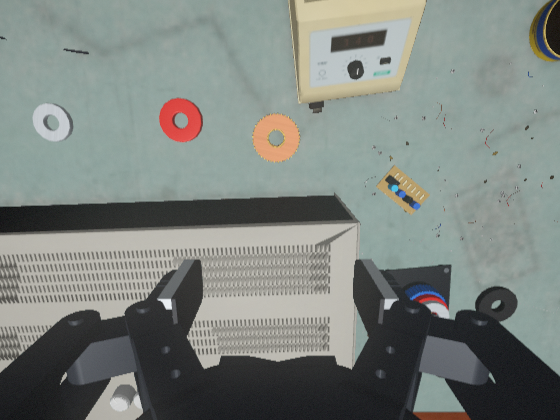

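The wrist view shows the coil at (276,137), the red disc at (181,120) and the washer at (52,122).

Request:
apply_moves(
  travel=[
    [0.63,0.01,0],
    [0.62,0.01,0.5],
    [0,0,0.9],
    [0,0,0.9],
    [0,0,0.9],
    [0,0,0.9],
    [0,0,0.9],
    [0,0,0.6],
    [0,0,0.36],
    [0,0,0],
    [0,0,0],
  ],
  rotation=[
    [0,0,0],
    [0,0,0],
    [0,0,0],
    [0,0,0],
    [0,0,0],
    [0,0,0],
    [0,0,0],
    [0,0,0],
    [0,0,0],
    [0,0,0],
    [0,0,0],
  ],
  grip=[0.7,0.7,0.7,0.7,0.7,0.7,0.7,0.7,0.7,0.7,0.7],
)

```text
clock: 13.95
position: [0.6513, -0.1722, 0.0073]
eef_rot: [-0.0, 1.0, -0.001, 0.001]
force: [-0.4, 0.6, 0.8]
opening: 0.0727
grasp_force: 0.0
```

Request:
apply_moves(
  travel=[
    [0,0,0],
    [0,0,0],
    [0,0,0],
    [0,0,0],
    [0,0,0],
  ],
  rotation=[
    [0,0,0],
    [0,0,0],
    [0,0,0],
    [0,0,0],
    [0,0,0],
  ],
  grip=[-1,-1,-1,-1,-1],
  newtons=60,
)

```text
clock: 14.45
position: [0.6524, -0.1727, 0.0091]
eef_rot: [0.0, 1.0, -0.001, 0.002]
force: [-1.9, 1.4, 6.8]
opening: 0.0511
grasp_force: 61.5
```

Request:
apply_moves(
  travel=[
    [0,0,-0.3],
    [0,0,-0.5],
    [0,0,-0.7],
    [0,0,-0.8],
    [0,0,0],
    [0,0,0],
  ],
  rotation=[
    [0,0,0],
    [0,0,0],
    [0,0,0],
    [0,0,0],
    [0,0,0],
    [0,0,0],
  ],
  grip=[-1,-1,-1,-1,-1,-1],
)

```text
clock: 15.05
position: [0.6516, -0.1735, 0.1006]
eef_rot: [0.001, 1.0, -0.001, 0.002]
force: [-0.4, 0.0, -3.1]
opening: 0.0512
grasp_force: 63.2
```

Run:
```python
from h import *
c=snap("wrist","w9.png");s=ctrl.get_state();p=s["position"];print(p,s["opening"])
rings(c,"coil",p[2]+.009)
W=c["W"][215:345,220:340]; m=(W[...,2]>p[2]-.03)&(W[...,2]<p[2]+.03)
print(np.percentile(W[...,2][m],[5,25,50,75,95]).round(4))
A=W[m];A=A[(abs(A[:,0]-p[0])<.03)&(abs(A[:,1]-p[1])<.022)]
print(np.linalg.lstsq(np.c_[A[:,:2]-p[:2],np.ones(len(A))],A[:,2],rcond=None)[0].round(3))
```

```text
[ 0.65044791 -0.17348526  0.0989857 ] 0.05108367399662639
coil px [277. 267.] outer [ 0.6559 -0.175 ] hole [ 0.6561 -0.1738] dia [0.058 0.052]
[0.0919 0.1077 0.1083 0.1088 0.1129]
[-0.01  -0.     0.107]
```

View pics/w9.png

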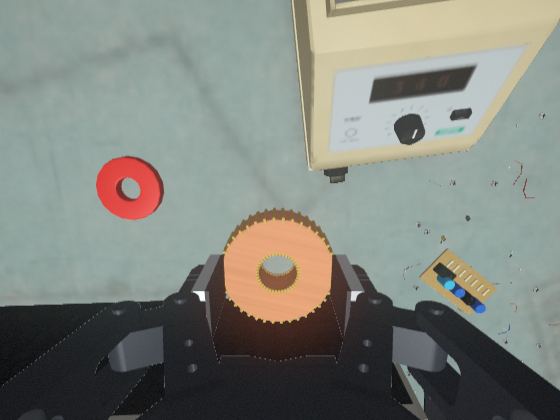

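The coil is held level at (277,267), its top 9 mm above the TCP. I'm carrying it to the plate by the reverse route.

Request:
apply_moves(
  travel=[
    [0,0,-0.9],
    [0,0,-0.9],
    [0,0,-0.9],
    [0,0,-0.9],
    [-0.66,-0.85,0],
    [-0.66,-0.85,0],
    [-0.66,-0.85,0],
    [-0.66,-0.85,0],
    [-0.66,-0.85,0],
    [-0.66,-0.85,0],
    [-0.66,-0.85,0],
    [-0.66,-0.85,0],
  ],
  rotation=[
    [0,0,0],
    [0,0,0],
    [0,0,0],
    [0,0,0],
    [0,0,0],
    [0,0,0],
    [0,0,0],
    [0,0,0],
    [0,0,0],
    [0,0,0],
    [0,0,0],
    [0,0,0],
  ],
  grip=[-1,-1,-1,-1,-1,-1,-1,-1,-1,-1,-1,-1],
)

```text
clock: 16.3
position: [0.4379, 0.1003, 0.2412]
eef_rot: [0.0, 1.0, -0.001, -0.001]
force: [-0.1, 0.6, -1.9]
opening: 0.0508
grasp_force: 63.6
```

Request:
apply_moves(
  travel=[
    [0,0,0],
    [0,0,0],
    [0,0,0],
    [0,0,0],
    [0,0,0],
  ],
  rotation=[
    [0,0,-1],
    [0,0,-1],
    [0,0,-1],
    [0,0,-1],
    [0,0,0],
  ],
  grip=[-1,-1,-1,-1,-1],
)

```text
clock: 16.8
position: [0.4392, 0.0993, 0.2413]
eef_rot: [-0.0, 0.956, 0.295, -0.001]
force: [-0.2, -0.5, -0.9]
opening: 0.0513
grasp_force: 63.6
```

Run:
```python
from h import *
# tool-frame offset +.0045 along tool x; tool x at yaw .6 = (.826,.565)
print(ctrl.get_state()["position"]); go(.4-.0045*.826,.2945-.0045*.565,.1)
c=load("w9.npz");print("red",cast(c,130,188,.01));c=load("w8.npz");print("red,washer",cast(c,181,120,.01),cast(c,52,122,.008))
```

```text
[0.43916979 0.0992639  0.24130884]
shift units tool [ 1.84 -4.58  3.53] yaw units 3.991 tilt [-0.0021 -0.     -1.    ]
red [ 0.67480523 -0.06242304  0.01      ]
red,washer [ 0.67358436 -0.06173277  0.01      ] [0.6714115  0.09027173 0.008     ]
```

Request:
apply_moves(
  travel=[
    [0.37,-0.92,0],
    [0.37,-0.92,0],
    [0.37,-0.92,0],
    [0.37,-0.92,0],
    [0.36,-0.9,0],
    [0,0,0.8],
    [0,0,0.9],
    [0,0,0.9],
    [0,0,0.7],
    [0,0,0.23],
    [0,0,0],
    [0,0,0],
  ],
  rotation=[
    [0,0,0],
    [0,0,0],
    [0,0,0],
    [0,0,0],
    [0,0,0],
    [0,0,0],
    [0,0,0],
    [0,0,0],
    [0,0,0],
    [0,0,0],
    [0,0,0],
    [0,0,0],
  ],
  grip=[-1,-1,-1,-1,-1,-1,-1,-1,-1,-1,-1,-1],
)

```text
clock: 18.0
position: [0.3984, 0.2931, 0.1018]
eef_rot: [-0.0, 0.956, 0.294, 0.001]
force: [0.5, 0.6, -1.9]
opening: 0.0513
grasp_force: 63.6
```

Run:
```python
from h import *
c=snap("wrist","w10.png");s=ctrl.get_state();p=s["position"];print(p)
rings(c,"coil",p[2]+.009); go(.4,.2945,.031)
```

```text
[0.39877276 0.29325036 0.1022556 ]
coil px [ 42. 299.] outer [0.3247 0.3799] hole [0.3256 0.3747] dia [0.006 0.044]
coil px [278. 269.] outer [0.4018 0.2941] hole [0.4037 0.2959] dia [0.054 0.054]
shift units tool [ 0.04 -0.01  1.78] yaw units 3.975 tilt [ 0.0019  0.0013 -1.    ]
```

Request:
apply_moves(
  travel=[
    [-0.04,0,0.3],
    [0,0,0.4],
    [0,0,0.4],
    [0,0,0.4],
    [0,0,0.2],
    [0,0,0.08],
    [0,0,0],
    [0,0,0],
  ],
  rotation=[
    [0,0,0],
    [0,0,0],
    [0,0,0],
    [0,0,0],
    [0,0,0],
    [0,0,0],
    [0,0,0],
    [0,0,0],
  ],
  grip=[-1,-1,-1,-1,-1,-1,-1,-1],
)

```text
clock: 18.85
position: [0.3966, 0.2917, 0.0296]
eef_rot: [-0.0, 0.956, 0.294, 0.0]
force: [0.5, 1.1, -2.2]
opening: 0.051
grasp_force: 63.6
```

Request:
apply_moves(
  travel=[
    [0,0,0.02],
    [0,0,0],
    [0,0,0],
    [0,0,0],
    [0,0,-0.3],
    [0,0,-0.8],
    [0,0,-0.9],
    [0,0,-0.9],
    [0,0,-0.9],
    [0,0,0],
    [0,0,0],
  ],
  rotation=[
    [0,0,0],
    [0,0,0],
    [0,0,0],
    [0,0,0],
    [0,0,0],
    [0,0,0],
    [0,0,0],
    [0,0,0],
    [0,0,0],
    [0,0,0],
    [0,0,0],
  ],
  grip=[-1,0.65,0.65,0.65,0.65,0.65,0.65,0.65,0.65,0.65,0.65],
)

```text
clock: 19.95
position: [0.3972, 0.2916, 0.1822]
eef_rot: [0.0, 0.956, 0.294, 0.001]
force: [0.2, -0.4, -1.6]
opening: 0.0702
grasp_force: 0.0
```

Run:
```python
from h import *
c=snap("wrist","w11.png");rings(c,"coil",.038)
p=ctrl.get_state()["position"];print(p)
hsv=cv2.cvtColor(c["pixels"],cv2.COLOR_RGB2HSV);m=cv2.inRange(hsv,*COL["coil"])>0
W=c["W"];m&=(abs(W[...,0]-.4)<.035)&(abs(W[...,1]-.2945)<.035);A=W[m]
top=A[A[:,2]>.028]; print(len(A),np.percentile(A[:,2],[5,50,95]).round(4),np.linalg.lstsq(np.c_[top[:,:2]-[.4,.2945],np.ones(len(top))],top[:,2],rcond=None)[0].round(3))
```

```text
coil px [277. 198.] outer [0.399 0.292] hole [0.3985 0.2919] dia [0.053 0.053]
[0.39659418 0.29103274 0.18107522]
1991 [0.0358 0.0369 0.0381] [0.    0.001 0.037]
```

The coil is flat with its top at 37 mm. Next is the red disc.

Request:
apply_moves(
  travel=[
    [0,0,-0.9],
    [0,0,-0.9],
    [-0.41,0.92,0],
    [-0.41,0.92,0],
    [-0.41,0.92,0],
    [-0.41,0.92,0],
    [-0.41,0.92,0],
    [0,0,0],
    [0,0,0],
    [0,0,0],
    [0,0,0],
    [0,0,0],
  ],
  rotation=[
    [0,0,0],
    [0,0,0],
    [0,0,0],
    [0,0,0],
    [0,0,0],
    [0,0,0],
    [0,0,0],
    [0,0,1],
    [0,0,1],
    [0,0,1],
    [0,0,1],
    [0,0,0],
  ],
  grip=[0.65,0.65,0.65,0.65,0.65,0.65,0.65,0.65,0.65,0.65,0.65,0.65],
)

```text
clock: 21.2
position: [0.4313, 0.093, 0.2518]
eef_rot: [0.0, 1.0, -0.002, -0.001]
force: [-0.5, -0.1, -0.0]
opening: 0.0704
grasp_force: 0.0
```

Run:
```python
from h import *
print(ctrl.get_state()["position"]);go(.62,-.062,.25)
c=load("w8.npz");h=cv2.cvtColor(c["pixels"],cv2.COLOR_RGB2HSV);print(h[120,168],h[108,181],h[122,38])
```

```text
[0.43129275 0.09300363 0.25179454]
shift units tool [4.73 3.86 0.03] yaw units -0.026 tilt [-0.0025 -0.     -1.    ]
[  1 178 219] [  1 174 220] [103  11 208]
```

Request:
apply_moves(
  travel=[
    [0.79,0.64,0],
    [0.79,0.64,0],
    [0.79,0.64,0],
    [0.79,0.64,0],
    [0.79,0.65,0],
    [0.79,0.65,0],
    [0,0,0],
    [0,0,0],
  ],
  rotation=[
    [0,0,0],
    [0,0,0],
    [0,0,0],
    [0,0,0],
    [0,0,0],
    [0,0,0],
    [0,0,0],
    [0,0,0],
  ],
  grip=[0.55,0.55,0.55,0.55,0.55,0.55,0.55,0.55],
)

```text
clock: 22.0
position: [0.621, -0.0621, 0.251]
eef_rot: [-0.001, 1.0, -0.0, -0.002]
force: [0.1, 1.1, -0.1]
opening: 0.0661
grasp_force: 0.0
```

```bash
sed -i 's/((0,190,80)/((0,140,80)/; s/((174,190,80)/((174,140,80)/' h.py
cat >> h.py <<'E'
COL["washer"]=((90,3,150),(125,30,255))
E
python3 - <<'E'
from h import *
c=snap("wrist","w12.png");rings(c,"red",.01);rings(c,"washer",.008);s=ctrl.get_state();print(s["position"],s["opening"])
go(.672,-.062,.0)
E
```

```text
red px [275. 137.] outer [ 0.6743 -0.0597] hole [ 0.674  -0.0599] dia [0.048 0.047]
washer px [514. 327.] outer [ 0.407  -0.4065] hole [ 0.4041 -0.4059] dia [0.048 0.048]
washer px [150. 139.] outer [0.6717 0.092 ] hole [0.6715 0.0918] dia [0.041 0.043]
washer px [469.  77.] outer [ 0.7413 -0.2826] hole [ 0.7515 -0.2869] dia [0.061 0.117]
[ 0.62060156 -0.06083606  0.25156631] 0.06642625255543037
shift units tool [1.3  0.04 6.29] yaw units 0.004 tilt [-0.0025  0.0015 -1.    ]
```

Request:
apply_moves(
  travel=[
    [0.67,-0.02,0],
    [0.66,-0.01,0.65],
    [0,0,0.9],
    [0,0,0.9],
    [0,0,0.9],
    [0,0,0.9],
    [0,0,0.9],
    [0,0,0.7],
    [0,0,0.4],
    [0,0,0],
    [0,0,0],
  ],
  rotation=[
    [0,0,0],
    [0,0,0],
    [0,0,0],
    [0,0,0],
    [0,0,0],
    [0,0,0],
    [0,0,0],
    [0,0,0],
    [0,0,0],
    [0,0,0],
    [0,0,0],
  ],
  grip=[0.55,0.55,0.55,0.55,0.55,0.55,0.55,0.55,0.55,0.55,0.55],
)

```text
clock: 23.15
position: [0.6752, -0.0597, 0.0041]
eef_rot: [-0.0, 1.0, -0.001, 0.001]
force: [0.3, -0.4, 0.9]
opening: 0.0662
grasp_force: 0.0
```

Request:
apply_moves(
  travel=[
    [0,0,0.02],
    [0,0,0],
    [0,0,0],
    [0,0,0],
    [0,0,0],
  ],
  rotation=[
    [0,0,0],
    [0,0,0],
    [0,0,0],
    [0,0,0],
    [0,0,0],
  ],
  grip=[0.55,-1,-1,-1,-1],
  newtons=40,
)

```text
clock: 23.65
position: [0.6759, -0.0606, 0.0045]
eef_rot: [0.0, 1.0, -0.001, 0.001]
force: [-1.0, 0.3, 7.5]
opening: 0.0464
grasp_force: 39.8
```

Request:
apply_moves(
  travel=[
    [0,0,-0.3],
    [0,0,-0.5],
    [0,0,-0.7],
    [0,0,-0.8],
    [0,0,0],
    [0,0,0],
  ],
  rotation=[
    [0,0,0],
    [0,0,0],
    [0,0,0],
    [0,0,0],
    [0,0,0],
    [0,0,0],
  ],
  grip=[-1,-1,-1,-1,-1,-1],
)

```text
clock: 24.25
position: [0.676, -0.0607, 0.0968]
eef_rot: [0.0, 1.0, -0.001, 0.002]
force: [-0.6, 0.0, -0.5]
opening: 0.0467
grasp_force: 41.0
```

```bash
cat >> h.py <<'E'
def held(c,name,dz):
    p=ctrl.get_state()["position"];print(p.round(4)); rings(c,name,p[2]+dz)
    hsv=cv2.cvtColor(c["pixels"],cv2.COLOR_RGB2HSV);m=cv2.inRange(hsv,*COL[name])>0
    W=c["W"];m&=(abs(W[...,0]-p[0])<.03)&(abs(W[...,1]-p[1])<.03)&(abs(W[...,2]-p[2])<.03);A=W[m]
    print("rel top",np.percentile(A[:,2]-p[2],[5,50,95]).round(4),"slopes",np.linalg.lstsq(np.c_[A[:,:2]-p[:2],np.ones(len(A))],A[:,2],rcond=None)[0].round(3))
E
python3 - <<'E'
from h import *
held(snap("wrist","w13.png"),"red",.0085)
E
```

```text
[ 0.6749 -0.0609  0.0952]
red px [277. 272.] outer [ 0.6775 -0.0623] hole [ 0.6777 -0.0623] dia [0.049 0.046]
rel top [0.0033 0.0058 0.0068] slopes [-0.006 -0.001  0.101]
```

Request:
apply_moves(
  travel=[
    [0,0,-0.9],
    [0,0,-0.9],
    [0,0,-0.9],
    [0,0,-0.9],
    [-0.84,-0.57,0],
    [-0.84,-0.57,0],
    [-0.84,-0.57,0],
    [-0.84,-0.57,0],
    [-0.84,-0.57,0],
    [-0.84,-0.57,0],
    [-0.84,-0.57,0],
    [0,0,0],
  ],
  rotation=[
    [0,0,0],
    [0,0,0],
    [0,0,0],
    [0,0,0],
    [0,0,0],
    [0,0,0],
    [0,0,0],
    [0,0,0],
    [0,0,0],
    [0,0,0],
    [0,0,0],
    [0,0,0],
  ],
  grip=[-1,-1,-1,-1,-1,-1,-1,-1,-1,-1,-1,-1],
)

```text
clock: 25.5
position: [0.4347, 0.1025, 0.2372]
eef_rot: [0.001, 1.0, 0.002, -0.002]
force: [1.2, 0.5, -0.9]
opening: 0.0465
grasp_force: 41.2
```

Request:
apply_moves(
  travel=[
    [0,0,0],
    [0,0,0],
    [0,0,0],
    [0,0,0],
    [0,0,0],
  ],
  rotation=[
    [0,0,-1],
    [0,0,-1],
    [0,0,-1],
    [0,0,-1],
    [0,0,0],
  ],
  grip=[-1,-1,-1,-1,-1],
)

```text
clock: 26.0
position: [0.4397, 0.0991, 0.2376]
eef_rot: [-0.0, 0.956, 0.295, -0.001]
force: [-0.1, 0.3, -0.4]
opening: 0.0467
grasp_force: 41.2
```

Run:
```python
from h import *
print(ctrl.get_state()["position"]); go(.4-.0015,.2945-.001,.1)
```

```text
[0.43972435 0.09912456 0.23756817]
shift units tool [ 1.89 -4.59  3.44] yaw units 3.987 tilt [-1.4e-03  4.0e-04 -1.0e+00]
```

Request:
apply_moves(
  travel=[
    [0.38,-0.92,0],
    [0.38,-0.92,0],
    [0.38,-0.92,0],
    [0.38,-0.92,0],
    [0.37,-0.91,0],
    [0,0,0.8],
    [0,0,0.9],
    [0,0,0.9],
    [0,0,0.7],
    [0,0,0.14],
    [0,0,0],
    [0,0,0],
  ],
  rotation=[
    [0,0,0],
    [0,0,0],
    [0,0,0],
    [0,0,0],
    [0,0,0],
    [0,0,0],
    [0,0,0],
    [0,0,0],
    [0,0,0],
    [0,0,0],
    [0,0,0],
    [0,0,0],
  ],
  grip=[-1,-1,-1,-1,-1,-1,-1,-1,-1,-1,-1,-1],
)

```text
clock: 27.2
position: [0.3999, 0.2947, 0.1016]
eef_rot: [-0.0, 0.956, 0.294, 0.001]
force: [0.4, -0.2, -0.2]
opening: 0.0464
grasp_force: 41.2
```

Run:
```python
from h import *
held(snap("wrist","w14.png"),"red",.0055);go(.4,.2945,.044)
```

```text
[0.4001 0.2948 0.1019]
red px [278. 273.] outer [0.4001 0.2936] hole [0.4007 0.294 ] dia [0.049 0.049]
rel top [0.0027 0.004  0.005 ] slopes [0.003 0.003 0.106]
shift units tool [-0.01  0.    1.45] yaw units 3.974 tilt [ 0.0021  0.0013 -1.    ]
```

Request:
apply_moves(
  travel=[
    [0,0,0.3],
    [0,0,0.4],
    [0,0,0.4],
    [0,0,0.2],
    [0,0,0.12],
    [0,0,0.02],
    [0,0,0],
    [0,0,0],
  ],
  rotation=[
    [0,0,0],
    [0,0,0],
    [0,0,0],
    [0,0,0],
    [0,0,0],
    [0,0,0],
    [0,0,0],
    [0,0,0],
  ],
  grip=[-1,-1,-1,-1,-1,-1,-1,-1],
)

```text
clock: 28.05
position: [0.3991, 0.2941, 0.0428]
eef_rot: [-0.0, 0.956, 0.294, -0.0]
force: [0.4, 0.6, -0.6]
opening: 0.0465
grasp_force: 41.2
```

Request:
apply_moves(
  travel=[
    [0,0,0.01],
    [0,0,0],
    [0,0,0],
    [0,0,0],
    [0,0,-0.3],
    [0,0,-0.8],
    [0,0,-0.9],
    [0,0,-0.9],
    [0,0,-0.9],
    [0,0,0],
    [0,0,0],
  ],
  rotation=[
    [0,0,0],
    [0,0,0],
    [0,0,0],
    [0,0,0],
    [0,0,0],
    [0,0,0],
    [0,0,0],
    [0,0,0],
    [0,0,0],
    [0,0,0],
    [0,0,0],
  ],
  grip=[-1,0.55,0.55,0.55,0.55,0.55,0.55,0.55,0.55,0.55,0.55],
)

```text
clock: 29.15
position: [0.3998, 0.2941, 0.1958]
eef_rot: [0.0, 0.956, 0.294, 0.001]
force: [0.1, 0.1, -0.6]
opening: 0.0663
grasp_force: 0.0
```

```bash
cat >> h.py <<'E'
def stack(c,name,h):
    rings(c,name,h); hsv=cv2.cvtColor(c["pixels"],cv2.COLOR_RGB2HSV);m=cv2.inRange(hsv,*COL[name])>0
    W=c["W"];m&=(abs(W[...,0]-.4)<.035)&(abs(W[...,1]-.2945)<.035)&(W[...,2]>.03);A=W[m]
    print(ctrl.get_state()["position"],np.percentile(A[:,2],[5,50,95]).round(4),np.linalg.lstsq(np.c_[A[:,:2]-[.4,.2945],np.ones(len(A))],A[:,2],rcond=None)[0].round(3))
E
python3 - <<'E'
from h import *
stack(snap("wrist","w15.png"),"red",.048)
E
```

```text
red px [277. 201.] outer [0.3982 0.2924] hole [0.3979 0.2922] dia [0.048 0.048]
[0.39908699 0.29348349 0.19464322] [0.0458 0.047  0.0481] [-0.001 -0.     0.047]
```

The red disc is flat with its top at 47 mm. Next is the washer.

Request:
apply_moves(
  travel=[
    [0,0,-0.7],
    [0,0,-0.7],
    [-0.41,0.92,0],
    [-0.41,0.92,0],
    [-0.41,0.92,0],
    [-0.41,0.92,0],
    [-0.41,0.92,0],
    [0,0,0],
    [0,0,0],
    [0,0,0],
    [0,0,0],
    [0,0,0],
  ],
  rotation=[
    [0,0,0],
    [0,0,0],
    [0,0,0],
    [0,0,0],
    [0,0,0],
    [0,0,0],
    [0,0,0],
    [0,0,1],
    [0,0,1],
    [0,0,1],
    [0,0,1],
    [0,0,0],
  ],
  grip=[0.55,0.55,0.55,0.55,0.55,0.55,0.55,0.55,0.55,0.55,0.55,0.55],
)

```text
clock: 30.4
position: [0.4338, 0.0954, 0.2494]
eef_rot: [0.0, 1.0, -0.002, -0.001]
force: [-0.0, -0.7, 0.8]
opening: 0.0664
grasp_force: 0.0
```

Request:
apply_moves(
  travel=[
    [0.93,0.02,0],
    [0.93,0.02,0],
    [0.93,0.02,0],
    [0.93,0.02,0],
    [0.93,0.02,0],
    [0,0,0],
    [0,0,0],
  ],
  rotation=[
    [0,0,0],
    [0,0,0],
    [0,0,0],
    [0,0,0],
    [0,0,0],
    [0,0,0],
    [0,0,0],
  ],
  grip=[0.4,0.4,0.4,0.4,0.4,0.4,0.4],
)

```text
clock: 31.1
position: [0.6202, 0.0916, 0.2486]
eef_rot: [-0.001, 1.0, 0.0, -0.002]
force: [-0.5, 0.2, -0.3]
opening: 0.0597
grasp_force: 0.0
```

Run:
```python
from h import *
c=snap("wrist","w16.png");rings(c,"washer",.008);s=ctrl.get_state();print(s["position"],s["opening"])
go(.6716,.092,.0)
```

```text
washer px [275. 139.] outer [0.6718 0.0929] hole [0.6716 0.0928] dia [0.042 0.042]
[0.61954573 0.0917905  0.24921204] 0.05969594659921117
shift units tool [ 1.32 -0.    6.23] yaw units 0.005 tilt [-2.9e-03  5.0e-04 -1.0e+00]
```

Request:
apply_moves(
  travel=[
    [0.65,-0.02,0],
    [0.65,-0.01,0.65],
    [0,0,0.9],
    [0,0,0.9],
    [0,0,0.9],
    [0,0,0.9],
    [0,0,0.9],
    [0,0,0.7],
    [0,0,0.4],
    [0,0,0.03],
    [0,0,0],
  ],
  rotation=[
    [0,0,0],
    [0,0,0],
    [0,0,0],
    [0,0,0],
    [0,0,0],
    [0,0,0],
    [0,0,0],
    [0,0,0],
    [0,0,0],
    [0,0,0],
    [0,0,0],
  ],
  grip=[0.4,0.4,0.4,0.4,0.4,0.4,0.4,0.4,0.4,0.4,0.4],
)

```text
clock: 32.25
position: [0.6731, 0.0927, 0.0004]
eef_rot: [-0.0, 1.0, -0.001, 0.0]
force: [0.9, 0.2, -0.4]
opening: 0.0599
grasp_force: 0.0
```

Request:
apply_moves(
  travel=[
    [0,0,0],
    [0,0,0],
    [0,0,0],
    [0,0,0],
    [0,0,0],
  ],
  rotation=[
    [0,0,0],
    [0,0,0],
    [0,0,0],
    [0,0,0],
    [0,0,0],
  ],
  grip=[0.4,-1,-1,-1,-1],
  newtons=40,
)

```text
clock: 32.75
position: [0.6742, 0.0926, 0.0019]
eef_rot: [-0.0, 1.0, -0.001, 0.001]
force: [-2.4, -0.4, 7.6]
opening: 0.041
grasp_force: 39.4
```

Request:
apply_moves(
  travel=[
    [0,0,-0.3],
    [0,0,-0.5],
    [0,0,-0.7],
    [0,0,-0.8],
    [0,0,0],
    [0,0,0],
  ],
  rotation=[
    [0,0,0],
    [0,0,0],
    [0,0,0],
    [0,0,0],
    [0,0,0],
    [0,0,0],
  ],
  grip=[-1,-1,-1,-1,-1,-1],
)

```text
clock: 33.35
position: [0.6741, 0.0924, 0.094]
eef_rot: [-0.0, 1.0, -0.001, 0.002]
force: [-0.0, -1.3, -1.4]
opening: 0.0412
grasp_force: 40.5
```

Run:
```python
from h import *
held(snap("wrist","w17.png"),"washer",.006)
```

```text
[0.673  0.092  0.0924]
washer px [277. 276.] outer [0.6723 0.0909] hole [0.6716 0.0909] dia [0.043 0.041]
rel top [0.0056 0.0065 0.0075] slopes [ 0.001 -0.001  0.099]
```

Request:
apply_moves(
  travel=[
    [0,0,-0.9],
    [0,0,-0.9],
    [0,0,-0.9],
    [0,0,-0.9],
    [-0.84,-0.02,0],
    [-0.84,-0.02,0],
    [-0.84,-0.02,0],
    [-0.84,-0.02,0],
    [-0.84,-0.02,0],
    [-0.84,-0.02,0],
    [-0.84,-0.02,0],
    [0,0,0],
  ],
  rotation=[
    [0,0,0],
    [0,0,0],
    [0,0,0],
    [0,0,0],
    [0,0,0],
    [0,0,0],
    [0,0,0],
    [0,0,0],
    [0,0,0],
    [0,0,0],
    [0,0,0],
    [0,0,0],
  ],
  grip=[-1,-1,-1,-1,-1,-1,-1,-1,-1,-1,-1,-1],
)

```text
clock: 34.6
position: [0.4324, 0.098, 0.2339]
eef_rot: [0.002, 1.0, -0.0, -0.002]
force: [0.6, 0.1, -0.6]
opening: 0.0407
grasp_force: 40.7
```

Request:
apply_moves(
  travel=[
    [0,0,0],
    [0,0,0],
    [0,0,0],
    [0,0,0],
    [0,0,0],
  ],
  rotation=[
    [0,0,-1],
    [0,0,-1],
    [0,0,-1],
    [0,0,-1],
    [0,0,0],
  ],
  grip=[-1,-1,-1,-1,-1],
)

```text
clock: 35.1
position: [0.4376, 0.0983, 0.2349]
eef_rot: [-0.001, 0.956, 0.295, -0.0]
force: [-0.4, -0.1, -0.5]
opening: 0.041
grasp_force: 40.7
```

Run:
```python
from h import *
print(ctrl.get_state()["position"]); go(.4,.2945,.1)
```

```text
[0.43762897 0.09827626 0.23485278]
shift units tool [ 1.99 -4.58  3.38] yaw units 3.988 tilt [-1.1e-03  7.0e-04 -1.0e+00]
```

Request:
apply_moves(
  travel=[
    [0.4,-0.92,0],
    [0.4,-0.92,0],
    [0.4,-0.92,0],
    [0.4,-0.92,0],
    [0.39,-0.9,0],
    [0,0,0.8],
    [0,0,0.9],
    [0,0,0.9],
    [0,0,0.6],
    [0,0,0.18],
    [0,0,0],
    [0,0,0],
  ],
  rotation=[
    [0,0,0],
    [0,0,0],
    [0,0,0],
    [0,0,0],
    [0,0,0],
    [0,0,0],
    [0,0,0],
    [0,0,0],
    [0,0,0],
    [0,0,0],
    [0,0,0],
    [0,0,0],
  ],
  grip=[-1,-1,-1,-1,-1,-1,-1,-1,-1,-1,-1,-1],
)

```text
clock: 36.3
position: [0.401, 0.2955, 0.101]
eef_rot: [-0.0, 0.956, 0.294, 0.001]
force: [0.8, 0.7, -0.1]
opening: 0.0405
grasp_force: 40.8
```

Run:
```python
from h import *
held(snap("wrist","w18.png"),"washer",.0065);go(.4,.2945,.051)
```

```text
[0.4013 0.2956 0.1014]
washer px [277. 226.] outer [0.4212 0.3084] hole [0.4252 0.3104] dia [0.075 0.067]
rel top [0.0037 0.0047 0.0057] slopes [-0.     0.     0.106]
shift units tool [-0.04  0.    1.26] yaw units 3.975 tilt [ 0.0018  0.0012 -1.    ]
```

Request:
apply_moves(
  travel=[
    [-0.02,0,0.3],
    [0,0,0.4],
    [0,0,0.3],
    [0,0,0.15],
    [0,0,0.1],
    [0,0,0],
    [0,0,0],
  ],
  rotation=[
    [0,0,0],
    [0,0,0],
    [0,0,0],
    [0,0,0],
    [0,0,0],
    [0,0,0],
    [0,0,0],
  ],
  grip=[-1,-1,-1,-1,-1,-1,-1],
)

```text
clock: 37.05
position: [0.3997, 0.2946, 0.0501]
eef_rot: [-0.0, 0.956, 0.294, 0.0]
force: [-1.2, -0.0, -0.8]
opening: 0.0409
grasp_force: 40.8
```

Request:
apply_moves(
  travel=[
    [0,0,0],
    [0,0,0],
    [0,0,0],
    [0,0,-0.3],
    [0,0,-0.8],
    [0,0,-0.9],
    [0,0,-0.9],
    [0,0,-0.9],
    [0,0,0],
    [0,0,0],
  ],
  rotation=[
    [0,0,0],
    [0,0,0],
    [0,0,0],
    [0,0,0],
    [0,0,0],
    [0,0,0],
    [0,0,0],
    [0,0,0],
    [0,0,0],
    [0,0,0],
  ],
  grip=[0.5,0.5,0.5,0.5,0.5,0.5,0.5,0.5,0.5,0.5],
)

```text
clock: 38.05
position: [0.4004, 0.2944, 0.2034]
eef_rot: [0.0, 0.956, 0.294, 0.001]
force: [-0.6, -0.0, 0.2]
opening: 0.0641
grasp_force: 0.0
```

Run:
```python
from h import *
c=snap("wrist","w19.png");stack(c,"washer",.056)
cv2.imwrite("pics/w19c.png",cv2.resize(c["pixels"][100:320,150:410,::-1],None,fx=2.5,fy=2.5))
```

```text
washer px [276. 187.] outer [0.41   0.3013] hole [0.4118 0.3008] dia [0.086 0.086]
[0.39975124 0.29379731 0.20221993] [0.0537 0.0551 0.2461] [1.435 1.001 0.081]
```

View pics/w19c.png

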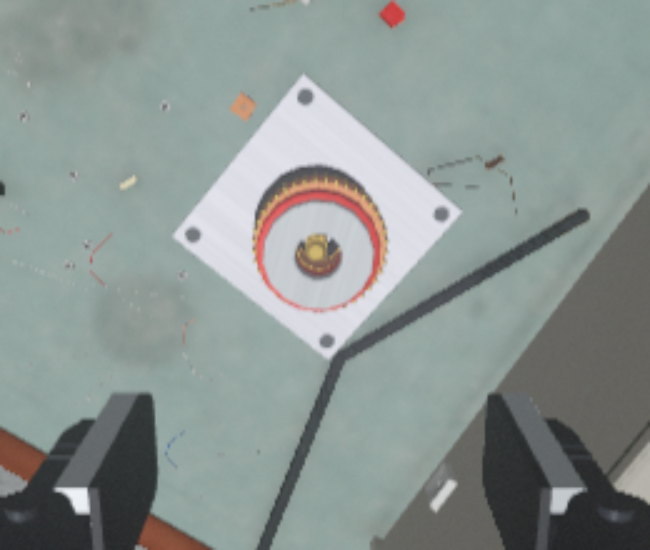

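The picture shows the full stack on the stud. The washer is at crop (319,250), concentric over the red disc, coil and pad, with its top at about 55 mm (56 mm expected). The gripper is clear, so I'm handing it in.

```bash
python3 -c "
from bench import ctrl
print(ctrl.sign_off())"
```

```text
the job is handed in; nothing more can be done
None
```

The job is handed in at about 38 s on the robot's clock: pad, coil, red disc and washer are all threaded on the bare plate's stud in that order and lying flat, the arm is clear, and the circuit board and cream cap were not touched.

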